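# Lock a coupling plug into the leak-test head

## Robot

A 6-joint arm with a two-finger parallel gripper is mounted at the origin on the work surface. World frame = base frame: x ahead of the robot, y to its left, z up, the work surface at z = 0. Lengths are in mm, angles in rad, forces in N, time in s.
With the tool pointing down it reaches from about 300 to 850 mm from the base axis. Payload 4.2 kg.
Tool frame: the origin (TCP) lies at the very end of the fingers, on their centre line; the grasp point (between the pads) lies r.grip_depth behind it (r.grip_depth is the distance from the TCP to the grasp point, in mm); x points along the fingers, y is the direction in which the jaws open and shut, and the axes are right-handed (so a half turn about x gives the same grasp; the last joint's range is limited). The gripper opens to 91 mm and grips with 3 to 60 N. Pads are 32 mm wide; open, the fingers measure 118 mm over their backs; the gripper's body (76 mm by 178 mm) begins 60 mm behind the grasp point.
Start: joints at [-1.287, 0.32, 1.565, -0, 1.257, -0.02], TCP at [172.013, -548.684, 213.976] pointing down, gripper open.
Joint ranges: [-3.11, 3.11], [-0.84, 2.01], [0.21, 2.61], [-1.34, 4.49], [0.05, 2.63], [-2.56, 2.56]. Speed limits (rad/s): [2.57, 2.57, 3.14, 3.14, 3.14, 3.14].

## Interface

Orientations are given as a 3x3 rotation matrix whose columns are the frame's x, y, z axes.
In Python, from cell import read_state, viewer, ticket, r gives the robot as it stands.
- The arm moves only by the shell command python3 -m jog 'ROWS' [FORCE]. ROWS is JSON, a list that holds one entry, the list of rows, each a list of 5 numbers: the opening, from -1 (shut) to 1 (fully open), then the shift along the world's x, y, z in cm, then the turn about the world's z in rad. A call has 1 to 20 rows; each row is the pose to reach, as a shift and turn from the pose commanded when the call began; what a row does not reach only later rows make up. A row lasts 1/8 s, in which the tool goes at most 62.5 mm and 10.7 degrees, less where a joint would pass 70% of its speed; a pose out of reach is approached as far as the arm can. A call with a gripper value outside its range is refused whole. The fingers move at their own pace and stop on an object; FORCE is the grip in N (left out, the last holds). Time passes only in rows, so rows that repeat a pose let the fingers close. It gives the time, the measured TCP pose, the force and the opening at its end, in the units of the state.
- read_state(): the state, without advancing time (a new reading comes with each control period).
- viewer.camera(name): name is "scene" or "side" or "wrist"; returns a dict with "pixels" (480x640x3 uint8, blue, green, red), "range_z" (480x640 float32, mm along the optical axis (not along the pixel's ray), 0 where there is no reading), "fovy" (degrees; the focal length in pixels is half the picture's height over the tangent of half this angle, whatever the lens; pixels are square), "cx", "cy" (the principal point, pixels), "k1" (the pictures are not rectified: a ray, as slopes to the right and down, at radius r is drawn at 1 + k1 r^2 times it, then the intrinsics apply), "rvec" (rotation vector, rad) and "tvec" (3), from world to camera coordinates, as OpenCV has them. Camera axes: x right, y down, z forward; pixel columns grow to the right and rows downward; lengths in mm; the calibration is good to about 2 mm. A picture is of the moment at which its call begins.
- ticket.close_job(): hands the job in, once; it reports no verdict.
The state is a dict: "time": time; "q": joint angles; "joint_vel": joint speeds; "joint_torque": joint torques, N m; "position": TCP position; "tool_rot": TCP orientation; "force": force on the tool from outside, world axes, zero at the start; "wrist_torque": the same for the moment, N m; "finger_gap": finger opening in mm.
Only numpy, scipy, OpenCV 4.12 (cv2) and the standard library are available. Lean on these libraries where they do the work, as an engineer would, in place of code of your own. Each camera call takes 0.05 s, during which the arm holds its last target.

## Task

Take the bare metal plug (the one without a yellow cap) out of the wooden rack and push it nose first into the sloping port of the leak-test head, firmly against the spring but without ramming it, until its catches snap in and its collar lies fully home on the port's face. Then let go and slide the red-knobbed fork keeper all the way across over the collar, so that the plug is locked in for the test. Leave the yellow-capped plug in the rack and the bottle, the blue bin and the spanner where they are.

Things in the scene. Friction and masses are not known exactly. Their poses are not given: they have to be found in the camera images.
- plug: Plug to be tested: bare bright metal, 89 mm long, about 0.24 kg, round about its z. Origin: centre of the nose tip; z runs nose to tail. Nose: 12 mm diameter at the tip, 20 mm from z = 8, groove (14.5 mm diameter) at z 16 to 20, up to z = 34. Collar: 36 mm diameter, z 34 to 39. Barrel to grip: 24 mm diameter, z 39 to 89. Starts upright, nose down in a rack hole, collar on the rack's top.
- plug_barrel (a point): Point on the plug's axis at z = 70 mm, a good height to grip: fingertips that reach 19 mm farther towards the nose then stay clear of the collar, and of the keeper and its rails when the plug is home.
- plug_done: Plug of the same shape and frame, already tested: it wears a yellow plastic cap, 27 mm diameter, over z 69 to 91 mm. It stands in the other hole of the rack and must stay there. Which of the two holes holds which plug varies.
- rack: Fixed hardwood rack, 170 x 64 x 40 mm (its x, y, z). Origin: centre of its underside. Two 22.5 mm through holes from the top at x = -42 mm and x = +42 mm, y = 0. A plug must be lifted 34 mm to clear it.
- test_head: Fixed leak-test head. Origin: underside of its steel base plate (x -62 to 100, y -95 to 95 mm, 12 thick); z up. On it an aluminium port block, bore axis in this frame u = (-0.5, 0, 0.866): leaning 30 degrees from vertical to -x. Mouth of the bore at (0, 35, 105) mm + s u, where s, the height at which the block is clamped on its guide rods, is 0 to 20 mm and not measured: look or feel for it.
- port_axis (a point): Point on the bore's axis: the mouth's centre if the block were at its lowest (s = 0). Bore 22 mm diameter. Two sprung balls stand 3 mm into it 17 mm below the mouth; passing them takes 8 to 16 N. Home is a hard stop: collar flat on the face, nose 34 mm deep. Press till it stops (20 to 30 N); over 45 N would mark the sealing face.
- saddle (a point): Centre of the top of the steel saddle under the block (52 mm below the mouth at s = 0). Port frame used below: origin in the bore's mouth, z out along u, x up the slope (0.866, 0, 0.5), y as the head's y. The block is x -38 to 38, y -42 to 42 mm; a gauge, 48 mm diameter, stands at x = 70, up to z = 10 mm; a slide bed with rails at x -31 to 31, y -122 to -42, up to z = 16.
- seat (a joint): Rubber spring seat in the bore, first met 24 mm below the mouth. Value in m: 0 free, 0.010 when the plug is home; it pushes back with 3 N rising to 6 N. Only in the last 1 to 2 mm do the balls snap into the plug's groove and then hold it by themselves; a plug let go sooner is pushed out again.
- keeper (a joint): Keeper: steel fork plate, 45 mm wide, z 7.5 to 12.5 mm over the port's face, sliding along the port's +y. Value in m: 0 open, 0.045 fully across (end stop), prongs then astride the barrel over the collar. Starts at 0 to 0.006. Red knob: post 18 mm diameter, 38 tall along z, at port x = 0, y = -103 mm plus the value, top at z = 50.5. Needs 3 N, stays put. A plug 3 to 10 mm proud blocks it.
- sealant: Red plastic bottle with white cap, 48 mm diameter, 150 mm tall, standing. Origin: centre of its base. Leave alone.
- parts_bin: Blue open bin with loose couplings, 206 x 156 x 75 mm. Origin: centre of its underside. Leave alone.
- spanner: Steel spanner lying on the bench, 160 mm long along its x. Leave alone.
There are look-alikes about, which are no part of the job. What is shaped like the plug but orange or purple is not meant.

How it is judged (in metres and radians):
On the way, in this order (a step that is already met when the one before it is completed fails the run):
1. the bare plug is fully home in the port while the keeper is still open (value of joint seat above 0.0088 m and angle between plug's own z axis and vertical between 0.44 and 0.61 rad and y of plug in the frame of test_head between 0.03 and 0.04 m and value of joint keeper below 0.015 m), for 0.2 s.
2. the keeper is slid fully across over the collar (value of joint keeper above 0.042 m), for 0.2 s.
At the end, for the whole second after the job is handed in: Bare plug home in the port: seat pressed in 8.8 mm or more (home is 10), plug leaning 0.44 to 0.61 rad and within 5 mm of the bore's axis sideways; keeper at 42 mm or more of 45; plug at rest; capped plug within 20 mm, bottle, bin and spanner within 30 mm of where they started (value of joint seat above 0.0088 m and angle between plug's own z axis and vertical between 0.44 and 0.61 rad and y of plug in the frame of test_head between 0.03 and 0.04 m and value of joint keeper above 0.042 m and linear speed of plug below 0.02 m/s and distance of plug_done from where it was at the start of the episode below 0.02 m and distance of each of sealant, parts_bin, spanner from where it was at the start of the episode below 0.03 m); the robot touches nothing.
It fails at once if the yellow-capped plug is pulled out of the rack or tipped (distance of plug_done from where it was at the start of the episode above 0.02 m or angle between plug_done's own z axis and vertical above 0.3 rad).
It fails at once if the bottle is knocked over (angle between sealant's own z axis and vertical above 0.5 rad).
It fails at once if the plug is rammed: contact forces in the port over 90 N in all, which takes a push of more than about 45 N (contact force between plug and test_head above 90 N).
It also fails if it takes over 54 s, if anything falls off the work surface, if the arm or the gripper's body presses on something with over 40 N, if the wrist force passes 120 N, or if a joint passes its speed limit or range.

## Working session

There is one attempt and no reset: what is moved stays moved. The work goes in short steps, Python scripts to look and compute and a shell command to move; the robot and the scene stay as the last step left them, time stands still between calls to the robot, and variables do not carry over. Pictures are saved under pics/ and viewed, and the job is handed in when it is done.

```bash
ls; mkdir -p pics; cat > h.py <<'E'
import numpy as np,cv2
from cell import read_state, viewer, ticket, r
def cam(n):
    c=viewer.camera(n); p=c["pixels"]; f=p.shape[0]/2/np.tan(np.radians(c["fovy"])/2)
    c["K"]=np.array([[f,0,c["cx"]],[0,f,c["cy"]],[0,0,1.]]); c["R"]=cv2.Rodrigues(np.array(c["rvec"],float))[0]; c["t"]=np.array(c["tvec"],float).ravel()
    return c
def slopes(c,uv):
    uv=np.atleast_2d(np.array(uv,float)); d=(uv-[c["cx"],c["cy"]])/c["K"][0,0]
    s=d.copy()
    for _ in range(30): s=d/(1+c["k1"]*(s**2).sum(1,keepdims=True))
    return s
def ray(c,uv):
    s=slopes(c,uv); d=np.c_[s,np.ones(len(s))]@c["R"]; o=-c["R"].T@c["t"]; return o,d
def onz(c,uv,z):
    o,d=ray(c,uv); return o+d*((z-o[2])/d[:,2])[:,None]
def depthpt(c,uv):
    uv=np.atleast_2d(uv); z=c["range_z"][uv[:,1].astype(int),uv[:,0].astype(int)]
    o,d=ray(c,uv); return o+d*z[:,None]
def cloud(c):
    h,w=c["range_z"].shape; uv=np.stack(np.meshgrid(np.arange(w),np.arange(h)),-1).reshape(-1,2)
    P=depthpt(c,uv).reshape(h,w,3); P[c["range_z"]<=0]=np.nan; return P
def proj(c,P):
    q=np.atleast_2d(P)@c["R"].T+c["t"]; s=q[:,:2]/q[:,2:]; s=s*(1+c["k1"]*(s**2).sum(1,keepdims=True))
    return s*c["K"][0,0]+[c["cx"],c["cy"]]
E
python3 - <<'E'
from h import *
import pickle
s=read_state(); print(s,r.grip_depth,dir(r))
for n in ["scene","side","wrist"]:
    c=cam(n); cv2.imwrite(f"pics/{n}0.png",c["pixels"]); pickle.dump(c,open(f"{n}0.pkl","wb"))
    print(n,c["fovy"],c["cx"],c["cy"],c["k1"],-c["R"].T@c["t"],c["R"][2], (c["range_z"]>0).mean())
E
```

```text
pics
{'time': 0.0, 'q': array([-1.28700992e+00,  3.20275432e-01,  1.56569585e+00, -2.18098863e-05,
        1.25738548e+00, -2.00092060e-02]), 'joint_vel': array([ 0.00126486, -0.00031065,  0.00066608,  0.00078055, -0.00015608,
       -0.00116001]), 'joint_torque': array([ 3.20726049e-04, -4.12461984e+01, -2.31976748e+01,  7.29474798e-02,
        4.56374965e-02, -1.41470891e-04]), 'position': array([ 171.85296928, -548.17941455,  213.12321307]), 'tool_rot': array([[-5.13853988e-04,  2.99150141e-01, -9.54205915e-01],
       [ 1.68773548e-03, -9.54204423e-01, -2.99150582e-01],
       [-9.99998444e-01, -1.76416690e-03, -1.45645606e-05]]), 'force': array([ 0.39102632, -0.72653684,  0.46612806]), 'wrist_torque': array([-0.04156788, -0.01637665,  0.02427266]), 'finger_gap': 91.42008656551539} 18.8 ['IKError', '__class__', '__delattr__', '__dict__', '__dir__', '__doc__', '__eq__', '__format__', '__ge__', '__getattribute__', '__getstate__', '__gt__', '__hash__', '__init__', '__init_subclass__', '__le__', '__lt__', '__module__', '__ne__', '__new__', '__reduce__', '__reduce_ex__', '__repr__', '__setattr__', '__sizeof__', '__str__', '__subclasshook__', '__weakref__', 'grip_depth']
scene 52.34272948958929 305.8734843334372 240.46571909708246 -0.07874701639639416 [1369.1831751   217.86805092  651.95306478] [-0.7999364  -0.16164785 -0.57790287] 0.9959212239583334
side 43.38788871186899 321.49408421470577 244.70517779786607 -0.17030157796794404 [ 56.47749263 631.38936133 703.61456043] [ 0.52178947 -0.59211608 -0.61411261] 0.9959895833333333
wrist 58.56374575776304 317.5089669751464 244.563521263759 -0.03789726552829179 [ 246.56023348 -525.58720485  385.50730101] [-0.2628487  -0.08124462 -0.96141036] 0.9961328125
```

View pics/scene0.png

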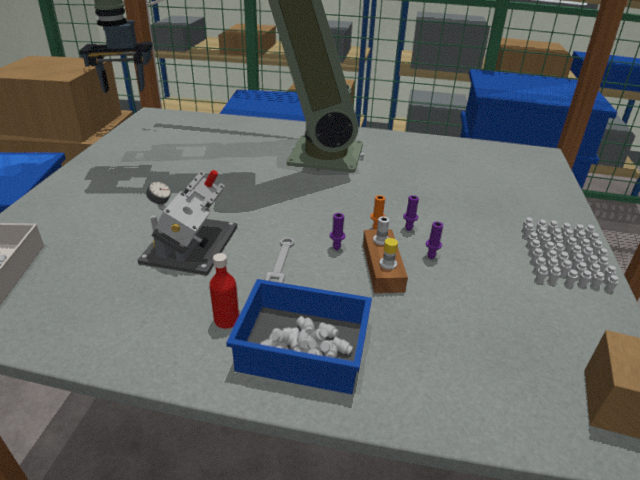

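View pics/side0.png

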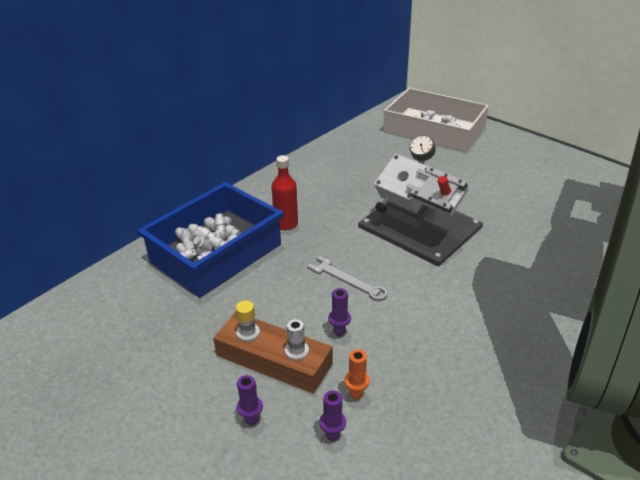

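View pics/wrist0.png

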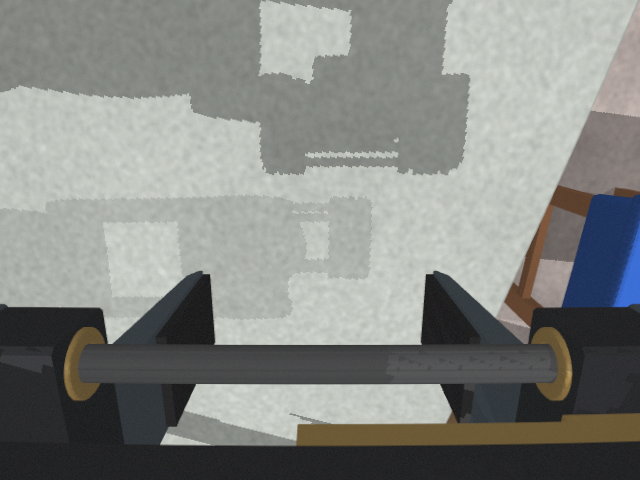

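```bash
python3 - <<'E'
from h import *
import pickle
s=pickle.load(open("scene0.pkl","rb"));d=pickle.load(open("side0.pkl","rb"))
def crop(c,x,y,w,h,k): return cv2.resize(c["pixels"][y:y+h,x:x+w],None,fx=k,fy=k,interpolation=cv2.INTER_CUBIC)
a=crop(s,340,185,110,110,3.6);b=crop(d,205,270,170,170,2.33)
cv2.imwrite("pics/rack.png",np.hstack([a[:396],b[:396]]))
a=crop(s,130,160,120,120,3.3);b=crop(d,350,125,140,140,2.83)
cv2.imwrite("pics/head.png",np.hstack([a[:396],b[:396]]))
E
```

```text
(no output)
```

View pics/rack.png

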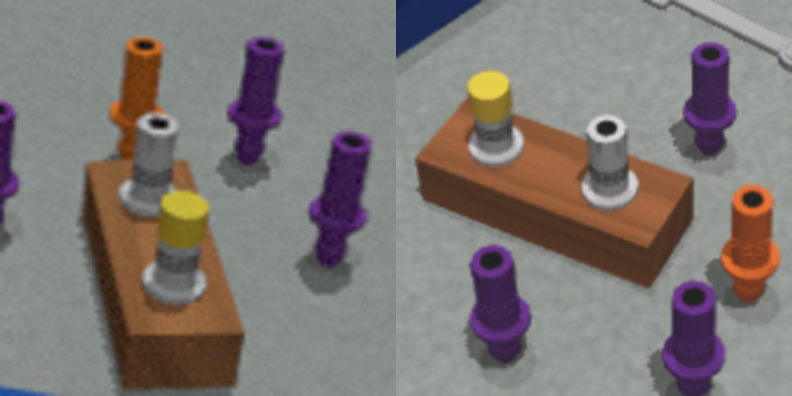

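View pics/head.png

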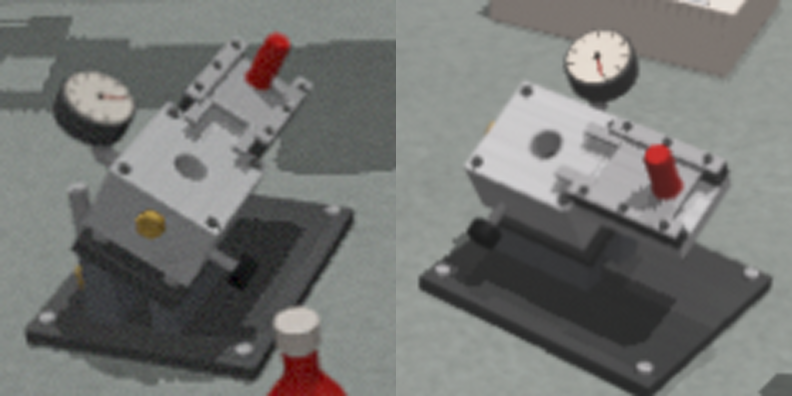

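```bash
cat >> h.py <<'E'
def tri(c1,p1,c2,p2):
    o1,d1=ray(c1,p1);o2,d2=ray(c2,p2);d1=d1[0]/np.linalg.norm(d1[0]);d2=d2[0]/np.linalg.norm(d2[0])
    A=np.c_[d1,-d2];t=np.linalg.lstsq(A,o2-o1,rcond=None)[0];a=o1+d1*t[0];b=o2+d2*t[1];return (a+b)/2,np.linalg.norm(a-b)
E
python3 - <<'E'
from h import *
import pickle
s=pickle.load(open("scene0.pkl","rb"));d=pickle.load(open("side0.pkl","rb"))
print("plugtop",tri(s,(384.4,218.9),d,(295.1,324.9)), onz(s,(384.4,218.9),95),onz(d,(295.1,324.9),95))
print("captop",tri(s,(340+184/3.6,185+204/3.6),d,(205+94/2.33,270+84/2.33)))
M,e=tri(s,(187.6,210.3),d,(402.7,176.2));print("mouth",M,e)
N,e=tri(s,(213.5,172),d,(441.5,178.7));print("knobtop",N,e)
# scene depth cloud near mouth: face plane
for c,uv in((s,(187.6,210.3)),(d,(402.7,176.2))):
    P=cloud(c);u0,v0=map(int,uv)
    Q=P[v0-18:v0+18,u0-18:u0+18].reshape(-1,3);Q=Q[~np.isnan(Q).any(1)]
    best=None;rng=np.random.default_rng(0)
    for _ in range(500):
        a=Q[rng.choice(len(Q),3,False)];n=np.cross(a[1]-a[0],a[2]-a[0]);L=np.linalg.norm(n)
        if L<1:continue
        n/=L;m=abs((Q-a[0])@n)<1.5
        if best is None or m.sum()>best.sum():best=m
    W=Q[best];n=np.linalg.svd(W-W.mean(0))[2][2];n*=np.sign(n[2]);print("face",n,best.sum(),len(Q),"mouth dist",(M-W.mean(0))@n)
# base plate corner bolts & rack corners
print("bolts scene z12",onz(s,[(130+47/3.3,160+317/3.3),(130+243/3.3,160+349/3.3),(130+333/3.3,160+210/3.3)],13))
print("bolts side z12",onz(d,[(350+(441-396)/2.83,125+270/2.83),(350+(645-396)/2.83,125+366/2.83),(350+(752-396)/2.83,125+272/2.83)],13))
E
```

```text
plugtop (array([481.93486819, 207.48037587,  94.98153629]), np.float64(0.12670756260272706)) [[481.90512228 207.42522492  95.        ]] [[481.91939342 207.56697942  95.        ]]
captop (array([563.19816458, 227.05064461,  95.44547869]), np.float64(0.4275019016751848))
mouth [ 577.56263047 -193.65651518  114.21128761] 2.0638817192458916
knobtop [ 482.56262054 -168.70547659  158.3939267 ] 2.059924229701889
face [0.01138307 0.49339208 0.86973253] 709 1296 mouth dist -2.3247878386274694
face [0.00848108 0.48028703 0.87707037] 596 1291 mouth dist -1.864290869398972
bolts scene z12 [[ 623.71696857 -288.81110824   13.        ]
 [ 625.15493246 -150.79664412   13.        ]
 [ 458.83419585 -148.41484017   13.        ]]
bolts side z12 [[ 627.11684416 -149.30030086   13.        ]
 [ 460.79975819 -149.59256671   13.        ]
 [ 458.8809544  -287.4931706    13.        ]]
```

```bash
python3 - <<'E'
from h import *
import pickle
s=pickle.load(open("scene0.pkl","rb"))
for n,u,v in(("orange",145,44),("purpA",265,44),("purpB",352,140)):
    print(n,onz(s,(340+u/3.6,185+v/3.6),89)[0][:2]-[481.9,207.5])
print("purpC",onz(s,(338,214),89)[0][:2]-[481.9,207.5])
E
```

```text
orange [-100.09731166  -16.90384198]
purpA [-119.10090785   58.57645756]
purpB [-17.25051966 112.90678148]
purpC [  -5.21345907 -100.25378608]
```

```bash
python3 -m jog '[[[0.1,6,10,0,0.15],[0.1,12,20,0,0.3],[0.1,18,30,0,0.45],[0.1,24,40,0,0.6],[0.1,25,46,0,0.75],[0.1,27,52,0,0.9],[0.1,28,58,0,1.1],[0.1,29,64,0,1.267],[0.1,30,70,0,1.267],[0.1,31,75.6,0,1.267],[0.1,31,75.6,-5,1.267],[0.1,31,75.6,-6,1.267],[0.1,31,75.6,-6,1.267],[0.1,31,75.6,-6,1.267],[0.1,31,75.6,-6,1.267],[0.1,31,75.6,-6,1.267],[0.1,31,75.6,-6,1.267]]]' 30; python3 - <<'E'
from h import *
c=cam("wrist");cv2.imwrite("pics/w1.png",c["pixels"]);print(read_state()["position"])
print(proj(c,[[482,207.5,95],[482,207.5,45]]))
c=cam("side");cv2.imwrite("pics/s1.png",c["pixels"])
E
```

```text
time: 2.28
position: [482.1, 205.9, 154.7]
tool_rot: [[0.001, 1.0, -0.002], [0.0, -0.002, -1.0], [-1.0, 0.001, -0.0]]
force: [0.9, 0.1, -0.1]
finger_gap: 49.9
[482.13114181 206.06324709 154.75386661]
[[316.51245784 260.45436184]
 [316.60062718 237.67888339]]
```

View pics/w1.png

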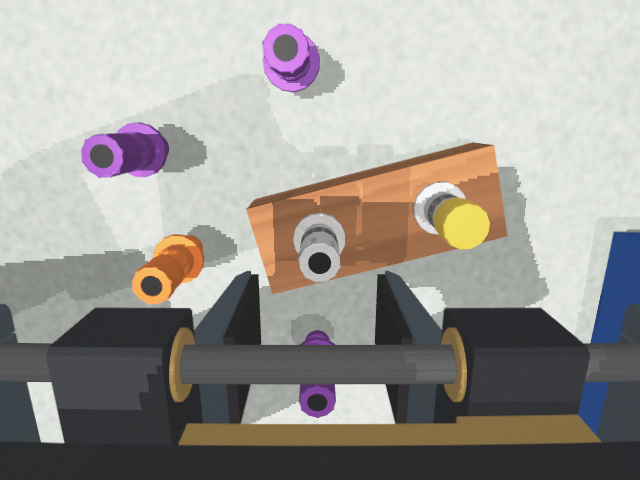

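View pics/s1.png

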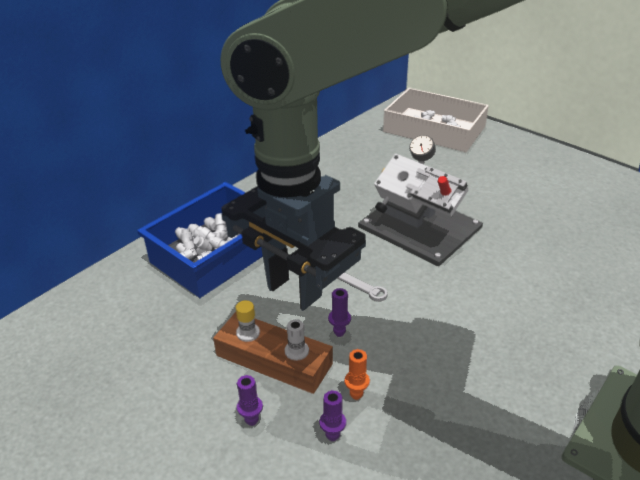

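```bash
python3 -m jog '[[[0.1,0.05,0,-4,0],[0.1,0.05,0,-7,0],[0.1,0.05,0,-9.2,0],[0.1,0.05,0,-9.2,0],[0.1,0.05,0,-9.2,0],[-1,0.05,0,-9.2,0],[-1,0.05,0,-9.2,0],[-1,0.05,0,-9.2,0],[-1,0.05,0,-9.2,0],[-1,0.05,0,-9.2,0],[-1,0.05,0,-9.2,0]]]' 30; python3 - <<'E'
from h import *
c=cam("side");cv2.imwrite("pics/s2.png",c["pixels"]);print(read_state())
E
```

```text
time: 3.75
position: [482.8, 207.4, 62.4]
tool_rot: [[0.001, 1.0, 0.0], [0.0, 0.0, -1.0], [-1.0, 0.001, -0.0]]
force: [-0.3, 0.2, 5.0]
finger_gap: 23.6
{'time': 3.8, 'q': array([ 3.83936459e-01,  3.88676629e-01,  1.88872841e+00, -5.52894022e-05,
        8.63251547e-01,  3.83961288e-01]), 'joint_vel': array([-1.01911654e-03, -1.06955065e-03, -1.26840051e-04,  6.74758315e-05,
       -9.54364184e-04, -4.44863993e-04]), 'joint_torque': array([ 8.14551883e-02, -3.70840073e+01, -1.66568184e+01,  8.17716541e-02,
       -1.60101671e-01,  1.86873549e-03]), 'position': array([482.82929836, 207.44325175,  62.38961666]), 'tool_rot': array([[ 8.83661733e-04,  9.99999610e-01,  1.12255576e-05],
       [ 3.11668609e-04,  1.09501517e-05, -9.99999951e-01],
       [-9.99999561e-01,  8.83665188e-04, -3.11658811e-04]]), 'force': array([ 0.37614045, -0.70798067,  4.51155796]), 'wrist_torque': array([-0.06445692,  0.02934378,  0.00851788]), 'finger_gap': 23.349914234152568}
```

View pics/s2.png

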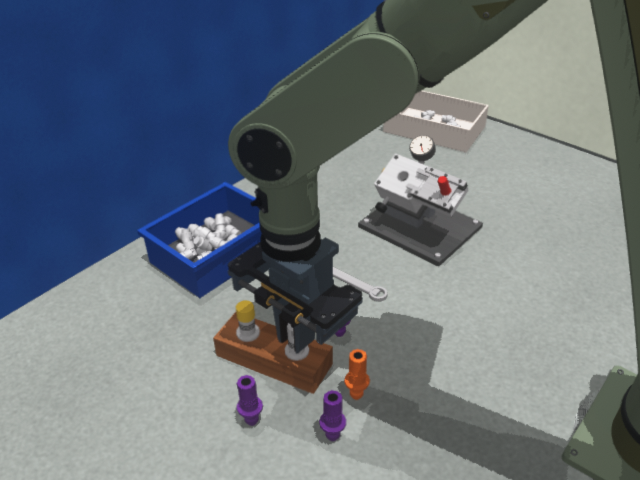

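```bash
python3 -m jog '[[[-1,0,0,0.8,0],[-1,0,0,1.6,0],[-1,0,0,2.5,0],[-1,0,0,2.5,0],[-1,0,0.5,2.42,0],[-1,0,1,2.34,0],[-1,0,1.5,2.26,0],[-1,0,2,2.18,0],[-1,0,2.5,2.1,0],[-1,0,3,2.02,0],[-1,0,3.5,1.94,0],[-1,0,3.5,1.94,0],[-1,0,3.5,1.94,0]]]' 12; python3 - <<'E'
from h import *
s=read_state();print(s["wrist_torque"],s["force"])
c=cam("side");cv2.imwrite("pics/s3.png",cv2.resize(c["pixels"][230:430,180:400],None,fx=3,fy=3))
E
```

```text
time: 5.42
position: [482.4, 242.6, 81.3]
tool_rot: [[-0.0, 1.0, -0.0], [0.0, -0.0, -1.0], [-1.0, -0.0, -0.0]]
force: [0.5, -1.1, -1.0]
finger_gap: 23.9
[-0.20199568 -0.1994193   0.00412262] [ 0.45460825 -1.06531067 -0.96746378]
```

View pics/s3.png

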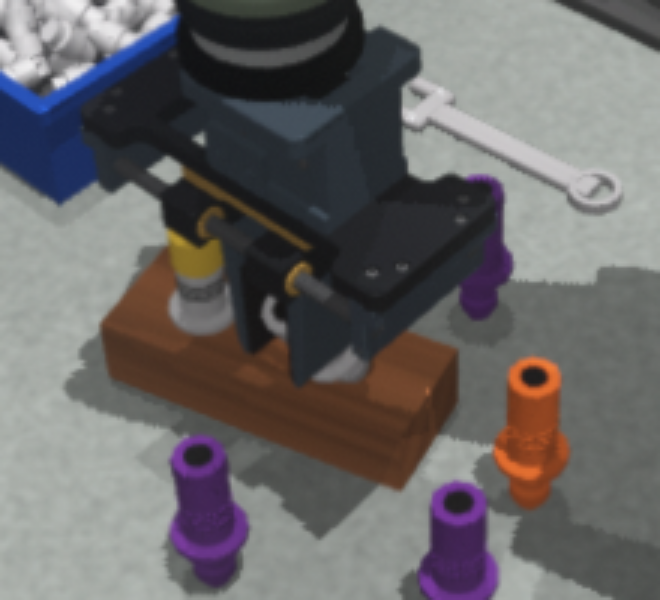

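```bash
python3 -m jog '[[[-1,0,0,0,0],[-1,0,0,0,0],[-1,0,0.8,1.4,0],[-1,0,1.6,2.8,0],[-1,0,2.4,5,0],[-1,0,2.4,9,0],[-1,0,2,13,0],[-1,1,0,16,0],[-1,2.5,-5,16,0],[-1,3.5,-10,16,0],[-1,4.5,-15,16,0],[-1,6,-20,16,0],[-1,7,-25,16,0],[-1,8,-30,16,0],[-1,9,-34,16,0],[-1,9.5,-38,16,0],[-1,9.5,-38,16,0],[-1,9.5,-38,16,0],[-1,9.5,-38,16,0]]]' 35; python3 - <<'E'
from h import *
import pickle
s=read_state();print(s["position"],s["wrist_torque"],s["force"])
for n in["side","scene","wrist"]:
    c=cam(n);cv2.imwrite(f"pics/{n}4.png",c["pixels"]);pickle.dump(c,open(f"{n}4.pkl","wb"))
E
```

```text
time: 7.85
position: [577.5, -136.4, 241.9]
tool_rot: [[0.001, 1.0, 0.001], [0.0, 0.001, -1.0], [-1.0, 0.001, -0.0]]
force: [-1.0, 0.0, -1.8]
finger_gap: 23.3
[ 577.54040426 -136.38948466  241.90128468] [ 0.0326993  -0.07332007 -0.05291224] [-0.99060717  0.00498469 -1.84210769]
```

View pics/side4.png

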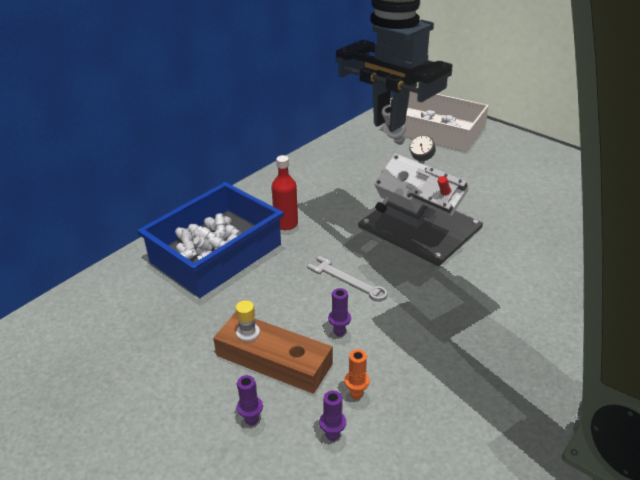

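View pics/scene4.png

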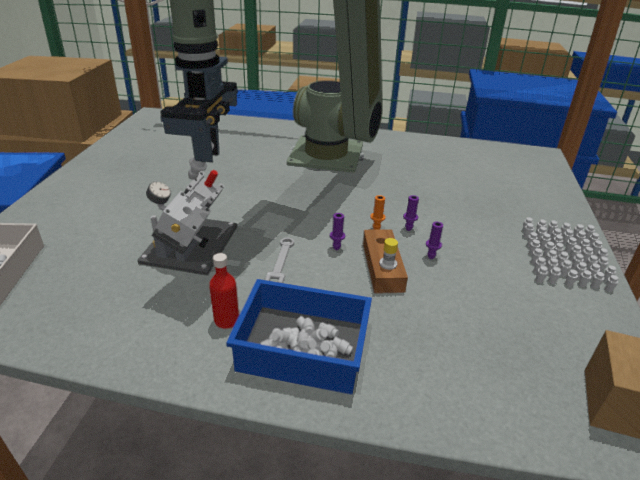

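View pics/wrist4.png

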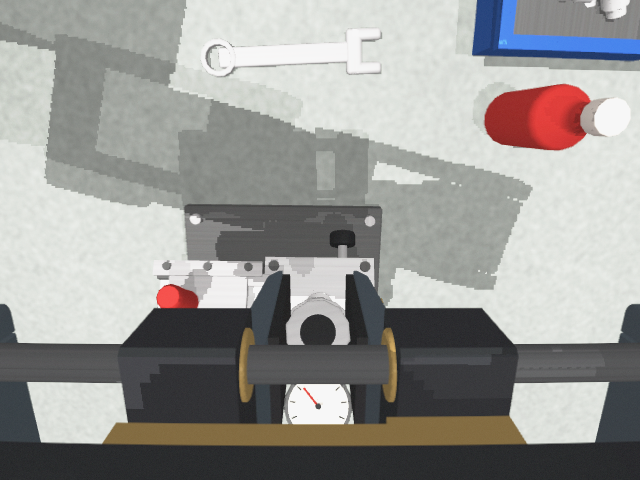

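```bash
python3 - <<'E'
from h import *
import pickle
s=pickle.load(open("scene4.pkl","rb"));d=pickle.load(open("side4.pkl","rb"))
def crop(c,x,y,w,h,k): return cv2.resize(c["pixels"][y:y+h,x:x+w],None,fx=k,fy=k,interpolation=cv2.INTER_CUBIC)
a=crop(s,145,125,100,150,4);b=crop(d,350,60,100,150,4)
cv2.imwrite("pics/plug4.png",np.hstack([a,b]))
# predicted tip/axis for 30deg, grip at 75
G=np.array([577.5,-136.4,241.9+18.8]);u=np.array([0,.5,.866])
for c,o in((s,(145,125)),(d,(350,60))):
    print((proj(c,[G-75*u,G-41*u,G-36*u,G])-o)*4)
E
```

```text
[[189.24270427 207.41389354]
 [215.12109268 157.23490334]
 [219.02318364 149.68180089]
 [247.87910834  93.93343238]]
[[198.7322747  323.50071904]
 [180.36450242 277.29781861]
 [177.57755814 270.3033655 ]
 [156.82571949 218.35408551]]
```

View pics/plug4.png

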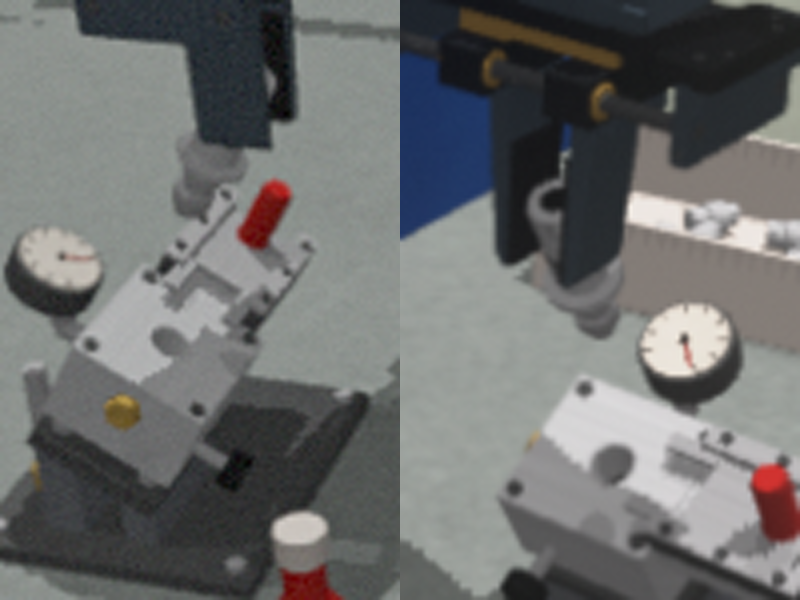

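```bash
python3 - <<'E'
from h import *
import pickle
u=np.array([0.005,.5,.866])
for f,uv,(x0,x1,y0,y1) in(("scene0",(187.5,210.25),0*np.ones(4)),("side0",(403.1,176),np.zeros(4))):
    c=pickle.load(open(f+".pkl","rb"));P=cloud(c);o,d=ray(c,uv)
    h=P@u; X,Y=P[...,0],P[...,1]
    M0=np.array([577.6,-193.2,115.5])
    m=(abs(X-577)<45)&(abs((P-M0)@np.cross(u,[1,0,0]))<36)&(abs(h-M0@u)<6)
    hh=np.median(h[m]); t=(hh-o@u)/(d[0]@u); print(f,m.sum(),hh,h[m].std(),o+d[0]*t)
    # dark hole mask centroid on hi-contrast
    g=cv2.cvtColor(c["pixels"],cv2.COLOR_BGR2GRAY);x,y=map(int,uv);sub=g[y-9:y+10,x-10:x+11];print(sub[::2,::1])
E
```

```text
scene0 974 7.318976802638485 1.7935918677007583 [ 579.78366448 -193.28287777  116.69918864]
[[171 171 168 168 171 170 168 169 170 129 125 117 104 118 156 159 170 170
  169 169 168]
 [168 169 171 168 168 170 169 171 171 169 170 161 163 170 167 171 171 169
  171 170 170]
 [170 171 169 166 170 169 173 171 168 169 167 170 170 172 171 169 168 169
  171 170 171]
 [171 170 167 168 173 169 133 112 103  99 113 123 150 164 167 170 169 170
  168 168 167]
 [168 169 170 171 171 146  86  86  94  92  96  97 100 116 145 168 169 167
  171 169 168]
 [169 171 171 170 171 168 132 100  94 102  98  95 101 103 112 129 167 168
  169 172 170]
 [171 172 169 169 170 170 172 163 133 110 107 101 107 108 118 144 172 172
  170 172 168]
 [172 169 170 168 172 171 171 169 170 172 169 165 168 164 170 173 171 170
  168 170 169]
 [172 168 171 173 172 171 169 170 170 172 170 168 170 170 171 172 169 169
  169 168 168]
 [168 173 172 171 171 171 170 170 169 167 169 171 173 174 174 173 171 169
  169 171 171]]
side0 1208 6.548455395879314 1.867928635709203 [ 576.1846019  -191.87038604  115.01469446]
[[201 202 202 203 203 203 
[... 164 characters left out ...]
3 203 202 199 192 177 155 136 124 129 137 154 178 197 202 202
  201 200 200]
 [202 202 202 200 192 163 124 101  94  91  90  88  86  86  99 154 192 201
  202 202 203]
 [201 201 202 194 167 124 105  95  92  91  91  89  87  85  89 140 185 199
  199 199 199]
 [200 200 199 187 154 119 105  93  92  90  91  89  88  90 116 167 197 202
  202 202 201]
 [203 203 203 200 185 150 123 108  94  86  77  71  85 134 181 199 200 199
  200 201 201]
 [204 204 204 203 204 200 193 176 158 159 161 177 194 200 202 202 202 202
  201 201 200]
 [201 201 201 202 202 202 203 202 201 201 201 201 201 199 195 188 187 191
  195 199 201]
 [203 201 200 200 201 200 201 201 200 201 201 200 195 182 174 172 173 174
  175 177 180]]
```

```bash
python3 -m jog '[[[-1,0.05,-0.2,-2.5,0],[-1,0.05,-0.24,-5.35,0],[-1,0.05,-0.7,-6.1,0],[-1,0.05,-1.2,-7,0],[-1,0.05,-1.5,-7.5,0],[-1,0.05,-1.5,-7.5,0],[-1,0.05,-1.5,-7.5,0],[-1,0.05,-1.5,-7.5,0]]]' 35; python3 - <<'E'
from h import *
import pickle
s=read_state();print(s["position"],s["wrist_torque"],s["force"])
C={}
for n in["side","scene"]:
    c=C[n]=cam(n);pickle.dump(c,open(f"{n}5.pkl","wb"))
def crop(c,x,y,w,h,k): return cv2.resize(c["pixels"][y:y+h,x:x+w],None,fx=k,fy=k,interpolation=cv2.INTER_CUBIC)
cv2.imwrite("pics/plug5.png",np.hstack([crop(C["scene"],150,140,80,120,5),crop(C["side"],370,90,80,120,5)]))
E
```

```text
time: 9.0
position: [578.3, -152.6, 166.9]
tool_rot: [[0.001, 1.0, 0.0], [-0.0, 0.0, -1.0], [-1.0, 0.001, 0.0]]
force: [-0.2, 0.6, -2.6]
finger_gap: 23.1
[ 578.25617125 -152.64585905  166.872659  ] [ 0.0151863  -0.07833491 -0.00169403] [-0.21160172  0.58392005 -2.5660491 ]
```

View pics/plug5.png

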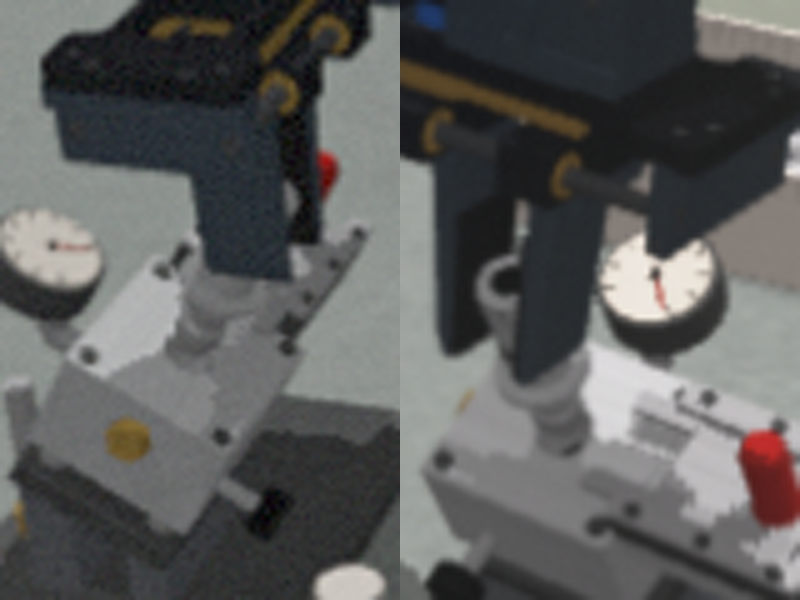

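```bash
python3 -m jog '[[[-1,0,-0.1,-0.17,0],[-1,0,-0.2,-0.35,0],[-1,0,-0.3,-0.52,0],[-1,0,-0.4,-0.69,0],[-1,0,-0.5,-0.87,0],[-1,0,-0.5,-0.87,0],[-1,0,-0.5,-0.87,0]]]' 40; python3 - <<'E'
from h import *
s=read_state();print(s["position"],s["wrist_torque"],s["force"])
E
```

```text
time: 9.98
position: [578.1, -157.7, 157.7]
tool_rot: [[0.0, 1.0, -0.0], [0.0, -0.0, -1.0], [-1.0, 0.0, -0.0]]
force: [0.5, 0.5, -0.9]
finger_gap: 23.1
[ 578.07443502 -157.69791958  157.70905271] [ 0.04941877 -0.09804316  0.02014047] [ 0.48272875  0.53234319 -0.94597658]
```

```bash
python3 -m jog '[[[-1,0,-0.1,-0.17,0],[-1,0,-0.2,-0.35,0],[-1,0,-0.3,-0.52,0],[-1,0,-0.3,-0.52,0],[-1,0,-0.3,-0.52,0]]]' 40; python3 - <<'E'
from h import *
s=read_state();print(s["position"],s["wrist_torque"],s["force"])
E
python3 -m jog '[[[-1,0,-0.05,-0.09,0],[-1,0,-0.1,-0.17,0],[-1,0,-0.15,-0.26,0],[-1,0,-0.15,-0.26,0],[-1,0,-0.15,-0.26,0]]]' 40; python3 - <<'E'
from h import *
s=read_state();print(s["position"],s["wrist_torque"],s["force"])
C={}
for n in["side","scene"]:
    c=C[n]=cam(n)
def crop(c,x,y,w,h,k): return cv2.resize(c["pixels"][y:y+h,x:x+w],None,fx=k,fy=k,interpolation=cv2.INTER_CUBIC)
cv2.imwrite("pics/plug6.png",np.hstack([crop(C["scene"],150,140,80,120,5),crop(C["side"],370,90,80,120,5)]))
E
```

```text
time: 10.6
position: [578.0, -160.7, 152.4]
tool_rot: [[0.0, 1.0, -0.0], [0.0, -0.0, -1.0], [-1.0, 0.0, -0.0]]
force: [-0.4, 0.4, -2.6]
finger_gap: 23.5
[ 577.99559159 -160.68172316  152.42854974] [ 0.03357492 -0.0530261   0.0077267 ] [-0.38852663  0.43188217 -2.57826231]
time: 11.22
position: [578.0, -162.2, 149.8]
tool_rot: [[0.0, 1.0, -0.0], [-0.0, -0.0, -1.0], [-1.0, 0.0, 0.0]]
force: [-0.9, 0.3, -2.4]
finger_gap: 23.3
[ 578.0308697  -162.21685185  149.83264944] [ 0.0804999  -0.16667722  0.00393092] [-0.88244368  0.34999593 -2.37678246]
```

View pics/plug6.png

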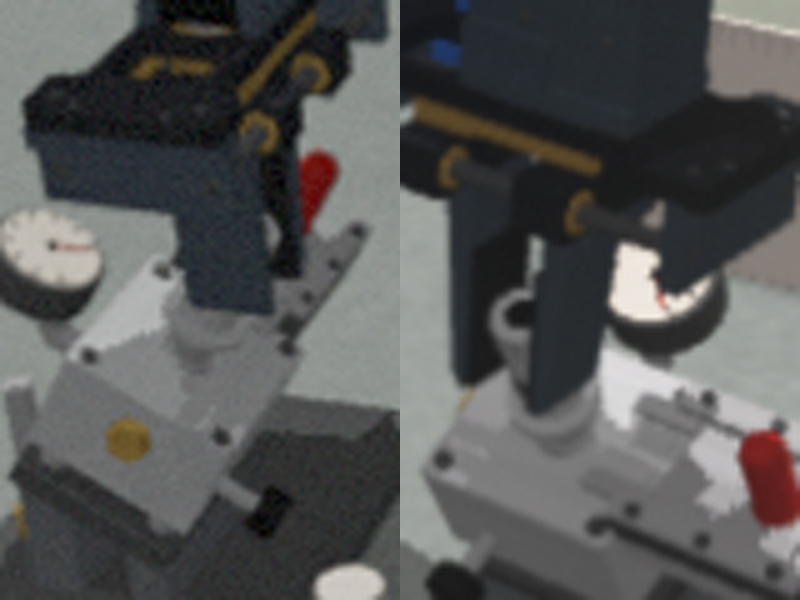

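```bash
python3 -m jog '[[[-1,0,0,0,0],[-1,0,-0.05,-0.09,0],[-1,0,-0.1,-0.17,0],[-1,0,-0.15,-0.26,0],[-1,0,-0.2,-0.35,0],[-1,0,-0.2,-0.35,0]]]' 60; python3 -m jog '[[[-1,0,-0.05,-0.09,0],[-1,0,-0.1,-0.17,0],[-1,0,-0.15,-0.26,0],[-1,0,-0.2,-0.35,0],[-1,0,-0.2,-0.35,0]]]' 60;python3 - <<'E'
from h import *
s=read_state();print(s["position"],s["wrist_torque"],s["force"])
E
```

```text
time: 12.08
position: [578.3, -164.2, 146.4]
tool_rot: [[0.001, 1.0, -0.0], [-0.0, -0.0, -1.0], [-1.0, 0.001, 0.0]]
force: [1.3, 0.4, -2.2]
finger_gap: 23.4
time: 12.7
position: [578.2, -166.0, 143.2]
tool_rot: [[0.001, 1.0, 0.0], [0.0, 0.0, -1.0], [-1.0, 0.001, -0.0]]
force: [0.4, 2.7, 0.7]
finger_gap: 23.3
[ 578.16803314 -165.98816294  143.21928886] [ 0.57909313 -0.26156205 -0.01452442] [0.36605039 2.6764269  0.72766441]
```

```bash
python3 -m jog '[[[-1,0,-0.05,-0.09,0],[-1,0,-0.1,-0.17,0],[-1,0,-0.15,-0.26,0],[-1,0,-0.15,-0.26,0]]]' 60; python3 -m jog '[[[-1,0,-0.05,-0.09,0],[-1,0,-0.1,-0.17,0],[-1,0,-0.15,-0.26,0],[-1,0,-0.15,-0.26,0]]]' 60;python3 - <<'E'
from h import *
s=read_state();print(s["position"],s["wrist_torque"],s["force"])
E
```

```text
time: 13.2
position: [578.2, -167.7, 140.0]
tool_rot: [[0.0, 1.0, 0.0], [0.0, 0.0, -1.0], [-1.0, 0.0, -0.0]]
force: [0.9, 3.7, 1.2]
finger_gap: 22.9
time: 13.7
position: [578.1, -169.4, 137.1]
tool_rot: [[0.0, 1.0, 0.0], [-0.0, 0.0, -1.0], [-1.0, 0.0, 0.0]]
force: [2.4, 3.3, -1.1]
finger_gap: 22.6
[ 578.09288688 -169.35749519  137.11620909] [ 0.61644797 -0.54299984  0.07276204] [ 2.37291336  3.32526881 -1.12740094]
```

```bash
cat > look.py <<'E'
from h import *
import sys
C={}
for n in["side","scene"]: c=C[n]=cam(n)
def crop(c,x,y,w,h,k): return cv2.resize(c["pixels"][y:y+h,x:x+w],None,fx=k,fy=k,interpolation=cv2.INTER_CUBIC)
cv2.imwrite(sys.argv[1],np.hstack([crop(C["scene"],150,140,80,120,5),crop(C["side"],370,90,80,120,5)]))
E
python3 look.py pics/plug7.png
```

```text
(no output)
```

View pics/plug7.png

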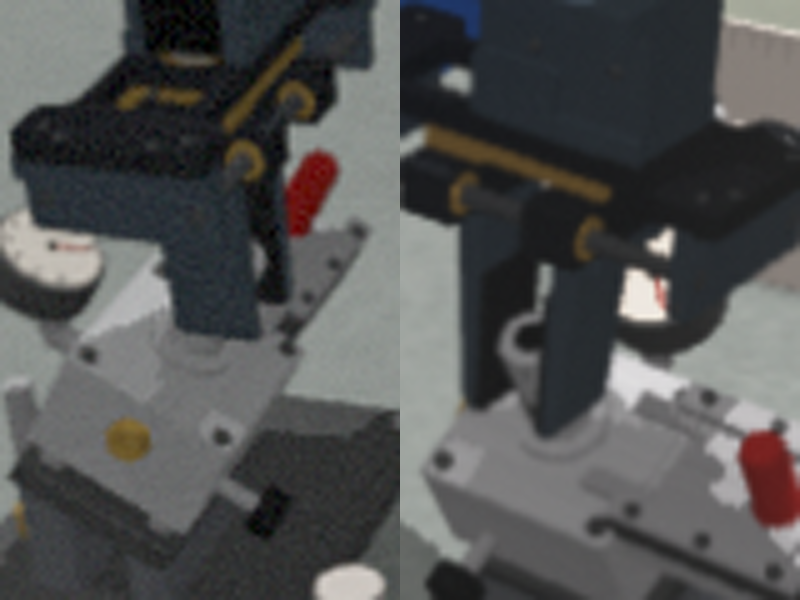

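```bash
python3 -m jog '[[[-1,0,-0.05,-0.09,0],[-1,0,-0.1,-0.17,0],[-1,0,-0.15,-0.26,0],[-1,0,-0.15,-0.26,0]]]' 60; python3 -m jog '[[[-1,0,-0.05,-0.09,0],[-1,0,-0.1,-0.17,0],[-1,0,-0.1,-0.17,0]]]' 60;python3 - <<'E'
from h import *
s=read_state();print(s["position"],s["wrist_torque"],s["force"])
E
```

```text
time: 14.3
position: [578.1, -170.8, 134.7]
tool_rot: [[0.0, 1.0, -0.0], [0.0, -0.0, -1.0], [-1.0, 0.0, -0.0]]
force: [2.8, 3.8, -3.0]
finger_gap: 22.8
time: 14.68
position: [578.1, -170.8, 134.5]
tool_rot: [[0.001, 1.0, -0.0], [0.001, -0.0, -1.0], [-1.0, 0.001, -0.001]]
force: [2.2, 6.8, 3.2]
finger_gap: 22.6
[ 578.12561245 -170.82563627  134.49667478] [ 1.14575841 -0.41787837  0.0286493 ] [2.15163386 6.82701931 3.20174772]
```

```bash
python3 -m jog '[[[-1,0,-0.05,-0.09,0],[-1,0,-0.1,-0.17,0],[-1,0,-0.1,-0.17,0]]]' 60; python3 -m jog '[[[-1,0,-0.05,-0.09,0],[-1,0,-0.1,-0.17,0],[-1,0,-0.1,-0.17,0]]]' 60;python3 - <<'E'
from h import *
s=read_state();print(s["position"],s["wrist_torque"],s["force"])
E
```

```text
time: 15.05
position: [578.2, -170.9, 134.4]
tool_rot: [[0.002, 1.0, -0.001], [0.003, -0.001, -1.0], [-1.0, 0.002, -0.003]]
force: [-0.7, 10.1, 12.3]
finger_gap: 23.0
time: 15.42
position: [578.3, -170.8, 134.3]
tool_rot: [[0.003, 1.0, -0.001], [0.004, -0.001, -1.0], [-1.0, 0.003, -0.004]]
force: [-2.7, 13.5, 19.4]
finger_gap: 22.8
[ 578.2559393  -170.81007958  134.29026726] [ 2.10982879  0.55635732 -0.0635019 ] [-2.72553833 13.51731587 19.38062746]
```

```bash
python3 look.py pics/plug8.png
```

```text
(no output)
```

View pics/plug8.png

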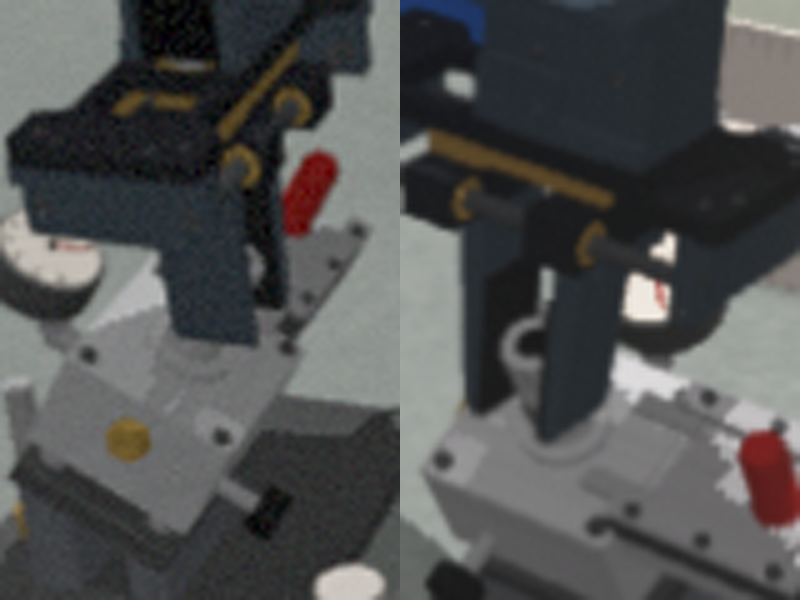

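```bash
python3 -m jog '[[[-1,0,0.1,0.17,0],[-1,0,0.15,0.26,0],[-1,0,0.15,0.26,0],[-0.2,0,0.15,0.26,0],[-0.2,0,0.15,0.26,0],[-0.2,0,0.15,0.26,0],[-0.2,0,0.15,0.26,0]]]' 60;python3 - <<'E'
from h import *
s=read_state();print(s["position"],s["wrist_torque"],s["force"])
E
python3 look.py pics/plug9.png
```

```text
time: 16.4
position: [577.7, -172.6, 132.3]
tool_rot: [[-0.001, 1.0, -0.0], [-0.0, -0.0, -1.0], [-1.0, -0.001, 0.0]]
force: [0.2, 0.4, 0.0]
finger_gap: 36.7
[ 577.71804685 -172.5634258   132.32222962] [-0.03663303 -0.07131829  0.0162073 ] [0.23840833 0.36968304 0.01881708]
```

View pics/plug9.png

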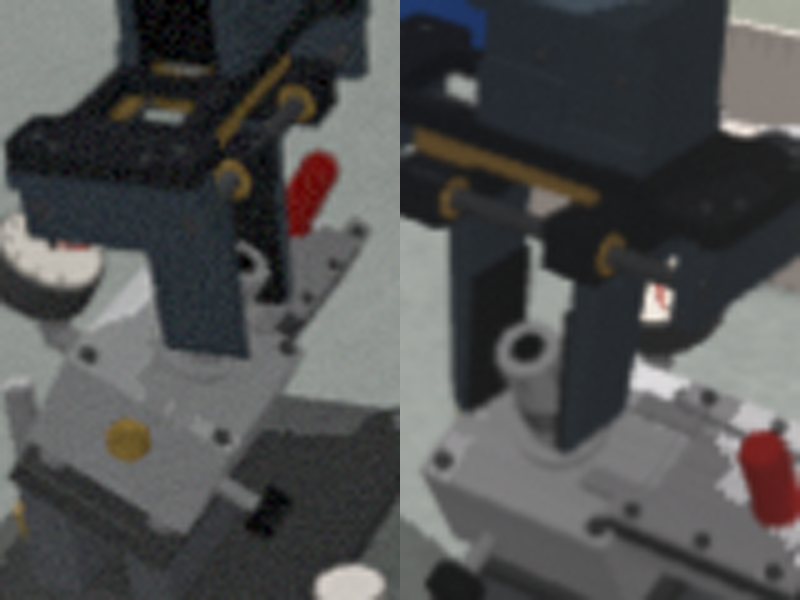

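```bash
python3 -m jog '[[[-0.2,0,0,2,0],[-0.2,0,0,5,0],[-0.2,0,0,8,0],[-0.2,-4,0,9,0],[-1,-8,0,9,0],[-1,-12,0,9,0],[-1,-16,0,9,0],[-1,-16,0,9,0],[-1,-16,0,9,0]]]' 30;python3 - <<'E'
from h import *
import pickle
C={}
for n in["side","scene"]: c=C[n]=cam(n);pickle.dump(c,open(n+"10.pkl","wb"))
def crop(c,x,y,w,h,k): return cv2.resize(c["pixels"][y:y+h,x:x+w],None,fx=k,fy=k,interpolation=cv2.INTER_CUBIC)
cv2.imwrite("pics/plug10.png",np.hstack([crop(C["scene"],150,140,80,120,5),crop(C["side"],370,90,100,120,4.0*1.25)]))
u=np.array([0,.5,.866]);M=np.array([578,-192.6,115.8])
print((proj(C["scene"],[M+55*u,M+57.5*u])-[150,140])*5,(proj(C["side"],[M+55*u,M+57.5*u])-[370,90])*5)
E
```

```text
time: 17.62
position: [418.7, -172.4, 222.9]
tool_rot: [[0.002, 1.0, -0.0], [-0.001, -0.0, -1.0], [-1.0, 0.002, 0.001]]
force: [0.1, 0.2, 0.6]
finger_gap: 0.8
[[240.52851051 258.69349262]
 [242.86070092 254.35031912]] [[127.80040165 342.68512887]
 [126.1401356  338.74662688]]
```

View pics/plug10.png

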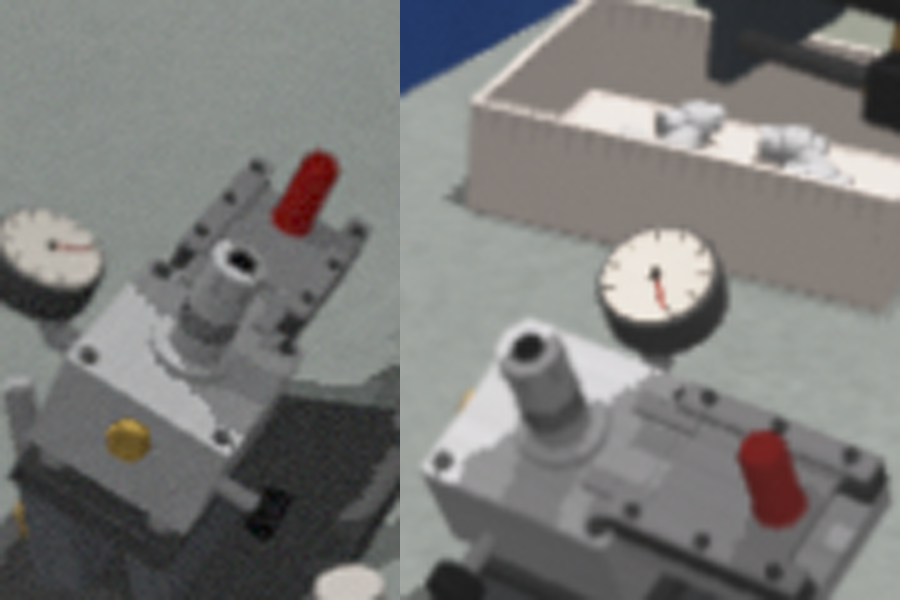

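```bash
python3 -m jog '[[[-1,1.5,0,-4,0],[-1,1.5,0,-8.2,0],[-1,1.5,0,-8.2,0],[-1,1.5,0,-8.2,0],[-1,2.5,0,-8.2,0],[-1,3,0,-8.2,0],[-1,3.5,0,-8.2,0],[-1,4,0,-8.2,0],[-1,4.5,0,-8.2,0],[-1,4.5,0,-8.2,0]]]' 30; python3 look.py pics/k1.png
```

```text
time: 18.98
position: [463.2, -172.2, 140.5]
tool_rot: [[-0.0, 1.0, 0.0], [0.0, 0.0, -1.0], [-1.0, -0.0, -0.0]]
force: [0.4, 0.1, 0.2]
finger_gap: 0.7
```

View pics/k1.png

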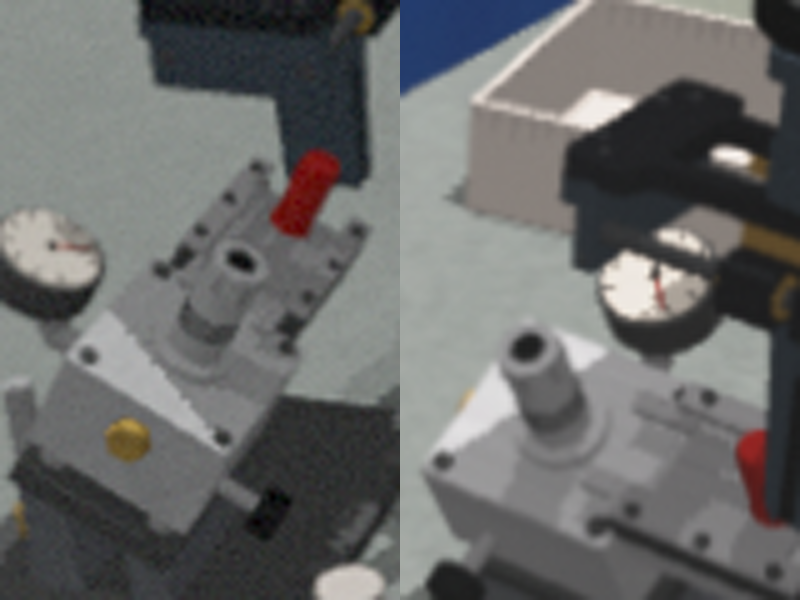

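Fingers stand right behind the knob, well clear of the rails. Pushing now.

```bash
python3 -m jog '[[[-1,0.4,0,0,0],[-1,0.8,0,0,0],[-1,1.2,0,0,0],[-1,1.6,0,0,0],[-1,2,0,0,0],[-1,2,0,0,0]]]' 30; python3 -m jog '[[[-1,0.3,0,0,0],[-1,0.6,0,0,0],[-1,0.9,0,0,0],[-1,1.1,0,0,0],[-1,1.1,0,0,0]]]' 30; python3 look.py pics/k2.png
```

```text
time: 19.82
position: [483.7, -172.2, 140.5]
tool_rot: [[0.001, 1.0, 0.0], [-0.0, 0.0, -1.0], [-1.0, 0.001, 0.0]]
force: [-1.3, -0.1, 0.3]
finger_gap: 0.3
time: 20.45
position: [494.4, -172.2, 140.6]
tool_rot: [[0.001, 1.0, -0.0], [0.0, -0.0, -1.0], [-1.0, 0.001, -0.0]]
force: [-1.9, -0.7, 0.5]
finger_gap: 0.7
```

View pics/k2.png

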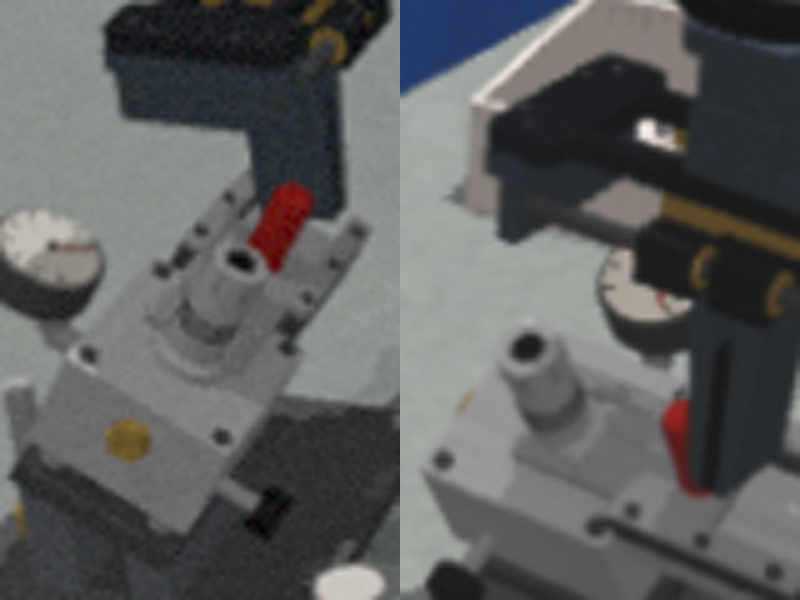

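```bash
python3 -m jog '[[[-1,0.2,0,0,0],[-1,0.4,0,0,0],[-1,0.4,0,0,0]]]' 30; python3 -m jog '[[[-1,0.2,0,0,0],[-1,0.3,0,0,0],[-1,0.3,0,0,0]]]' 30; python3 -m jog '[[[-1,0.2,0,0,0],[-1,0.3,0,0,0],[-1,0.3,0,0,0]]]' 30
```

```text
time: 20.92
position: [498.3, -172.2, 140.6]
tool_rot: [[0.0, 1.0, 0.0], [0.0, 0.0, -1.0], [-1.0, 0.0, -0.0]]
force: [-1.6, -0.3, 0.3]
finger_gap: 0.4
time: 21.3
position: [501.2, -172.2, 140.6]
tool_rot: [[0.0, 1.0, 0.0], [-0.0, 0.0, -1.0], [-1.0, 0.0, 0.0]]
force: [-2.4, -1.2, 0.7]
finger_gap: 0.3
time: 21.68
position: [502.0, -172.2, 140.5]
tool_rot: [[-0.004, 1.0, 0.0], [0.0, 0.0, -1.0], [-1.0, -0.004, -0.0]]
force: [-8.0, -1.1, 3.8]
finger_gap: 0.2
```

```bash
python3 -m jog '[[[-1,0.2,0,0,0],[-1,0.4,0,0,0],[-1,0.4,0,0,0]]]' 30; python3 -m jog '[[[-1,-0.6,0,0,0],[-1,-2,0,0,0],[-1,-4,0,0,0],[-1,-6,0,2,0],[-1,-8,0,8,0],[-1,-12,0,10,0],[-1,-12,0,10,0],[-1,-12,0,10,0]]]' 30; python3 look.py pics/k3.png
python3 - <<'E'
from h import *
c=cam("side");cv2.imwrite("pics/side9.png",c["pixels"]);c=cam("scene");cv2.imwrite("pics/scene9.png",c["pixels"])
E
```

```text
time: 22.05
position: [502.2, -172.2, 140.4]
tool_rot: [[-0.013, 1.0, 0.001], [0.0, 0.001, -1.0], [-1.0, -0.013, -0.0]]
force: [-16.8, -1.8, 11.1]
finger_gap: 0.2
time: 23.05
position: [388.4, -172.1, 240.4]
tool_rot: [[0.001, 1.0, -0.0], [0.0, -0.0, -1.0], [-1.0, 0.001, -0.0]]
force: [-0.0, 0.4, 1.3]
finger_gap: 0.7
```

View pics/k3.png

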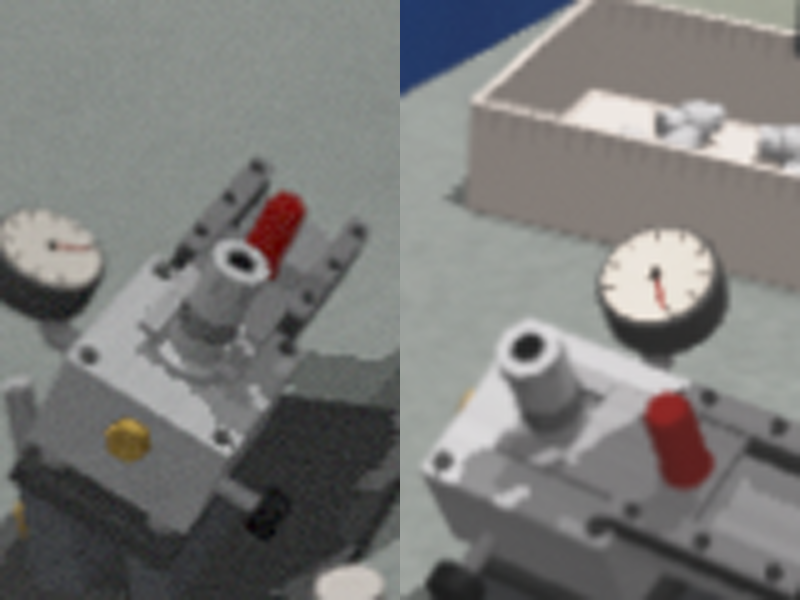

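View pics/side9.png

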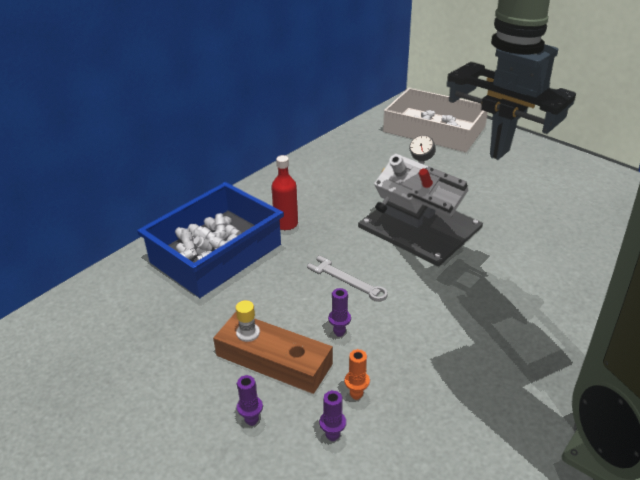

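```bash
python3 - <<'E'
from h import *
import pickle
C={}
K={}
for tag in("10","now"):
    pts=[]
    for n in("scene","side"):
        c=cam(n) if tag=="now" else pickle.load(open(n+"10.pkl","rb"))
        hsv=cv2.cvtColor(c["pixels"],cv2.COLOR_BGR2HSV)
        m=(((hsv[...,0]<8)|(hsv[...,0]>172))&(hsv[...,1]>150)).astype(np.uint8)
        w=np.zeros_like(m); 
        if n=="scene": w[160:205,190:230]=1
        else: w[155:205,410:460]=1
        ys,xs=np.nonzero(m*w); pts.append((c,(xs.mean(),ys.mean()),len(xs)))
    K[tag]=tri(pts[0][0],pts[0][1],pts[1][0],pts[1][1]);print(tag,K[tag],[(p[1],p[2]) for p in pts])
print(K["now"][0]-K["10"][0])
s=pickle.load(open("scene10.pkl","rb"));d=pickle.load(open("side10.pkl","rb"))
print("tail",tri(s,(150+238/5,140+262/5),d,(370+127/5,90+346/5)))
E
```

```text
10 (array([ 481.42670413, -177.43039272,  140.99141898]), np.float64(1.8428289543835128)) [((np.float64(210.67889908256882), np.float64(178.45871559633028)), 109), ((np.float64(443.6758620689655), np.float64(185.35172413793103)), 145)]
now (array([ 518.25216916, -175.20552872,  144.25643318]), np.float64(3.7572380774748595)) [((np.float64(204.92857142857142), np.float64(184.79761904761904)), 84), ((np.float64(425.1798561151079), np.float64(177.568345323741)), 139)]
[36.82546503  2.22486399  3.26501419]
tail (array([ 578.59052435, -165.91547746,  161.81188285]), np.float64(0.6654587986266255))
```

```bash
python3 - <<'E'
from h import *
import pickle
M=np.array([578,-192.6,115.8]);n=np.array([0,-.866,.5])
d=pickle.load(open("side10.pkl","rb"))
for uv in((443.68,185.35),(425.18,177.57)):
    o,r_=ray(d,uv);t=((M-o)@n)/(r_[0]@n);print(o+r_[0]*t)
# all disturbances: colour centroids before/after in side view
a=pickle.load(open("side0.pkl","rb"))["pixels"];b=cam("side")["pixels"]
for nm,x0,x1,y0,y1 in(("cap",225,265,295,345),("bottle",265,305,150,235),("bin",135,285,180,295),("spanner",300,392,250,305)):
    print(nm,np.abs(a[y0:y1,x0:x1].astype(int)-b[y0:y1,x0:x1]).max(2).mean())
E
```

```text
[ 482.97897872 -179.53730448  138.42458865]
[ 521.40805715 -178.9952909   139.36335616]
cap 10.3665
bottle 9.348235294117647
bin 8.427826086956522
spanner 10.628458498023715
```

```bash
python3 -c "
from cell import ticket
print(ticket.close_job())"
```

```text
the job is handed in; nothing more can be done
None
```

I took the bare plug from the rack and levered it to a 30° lean on the rim of its hole. I then pushed it into the sloping port with about 25 N, let go, and slid the keeper across until it stopped. The job is handed in at about 23 s of the 54 s allowed; it reported no verdict.

**Plug:** The push ended at a hard stop and the plug stayed in when released. Its tail is at about (579, -166, 162) mm, within 2 mm of the home position.

**Keeper:** It met a firm stop at about 17 N. From the pictures the knob travelled about 38 mm and ended about 57 mm short of the bore axis, where 58 mm means fully across. That puts the keeper at about 44–45 mm.

**Checks that disagreed:** The two cameras differed by about 4 mm on the bore's sideways position and on the knob at the end, where the plug's barrel partly hid it. I also saw the bore mouth only through these cameras, so the height of the block (about 12 mm up its rods) is an estimate.

**Other objects:** The capped plug, bottle, bin and spanner look unmoved in the side view. The gripper is well clear of everything.

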